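Open and lock the extraction gate of the sanding box

TASK

Open the dust-extraction gate in the top of the sanding box: push its black knob along the long leg of the L-shaped slot until the blade has uncovered the intake, then push it round the corner to the very end of the short leg, where the gate is locked open. Push gently with the fingertips from outside without gripping the knob, leave every loose thing where it stands, and finish clear of everything.

Things in the scene. Friction and masses are not known exactly. Their poses are not given: they have to be found in the camera images.
- gate: Sanding box, fixed: grey housing 240 mm (its x) by 380 mm (its y); aluminium top plate 6 mm thick, its upper face 80 mm above the table. Origin: centre of the underside; z up, axes turn with the box. The plate has an L-shaped slot: long leg along y at x = -20 mm, short leg from its +y end along -x. A pipe elbow, top 68 mm above the table, leaves the +x side.
- slot_corner (a point): Corner of the L at plate-top level: where the knob's axis stands when the knob is against the rigid stop at the end of the long leg (box x -20, y +45 mm). The long leg runs to here from box y = -50 mm. The pin can turn into the short leg once it is within 5 mm of this stop, not before.
- slot_end (a point): End of the short leg at plate-top level: where the knob's axis stands when against the rigid stop there (box x -60, y +42.5 mm; the slot leaves 2.5 mm of play in y either way).
- intake (a point): Centre, at plate-top level, of the oblong intake opening in the plate (80 mm along box x, 65 mm along box y), covered at the start by a steel blade just under the plate that travels along +y with the knob.
- knob: Black upright cylindrical knob 26 mm across, from 3 to 45 mm above the plate, on a 12 mm pin in the slot. Origin: on its axis at the plate's top; axes parallel to the box's. Starts at box x -20, y -50 to -30 mm. Cannot leave the slot or turn. Sliding friction 2.5 N on the long leg, 2 N on the short one, damping 15 N per m/s; no spring: it stays where it is left.
- tape_wide: yellow masking-tape roll lying flat on the box's plate, 96 mm across, 36 mm high; origin at the centre of its underside. To be left alone.
- tape_small: small yellow tape roll lying flat on the plate, 68 mm across, 20 mm high; origin at the centre of its underside. To be left alone.
- sand_block: black rubber sanding block on the plate, 36 x 62 mm, 25 mm high; origin at the centre of its underside. To be left alone.
- spray_can: white spray can standing beside the box, 66 mm across, about 170 mm high; origin at the centre of its underside. To be left alone.
- primed_part: grey primed nozzle-shaped part standing beside the box, foot 68 mm across, 180 mm high; origin at the centre of its underside. To be left alone.
- paper_roll: brown abrasive-paper roll standing on the table, 84 mm across, 100 mm high; origin at the centre of its underside. To be left alone.
- tape_blue: thin blue tape ring lying on the table, 80 mm across, 12 mm high; origin at the centre of its underside. To be left alone.
- scraper: spatula-like scraper lying on the table; origin in its underside. To be left alone.

How it is judged:
By the outcome, as a careful person would: the job done as asked, in the order asked, and still so for the second after the job is handed in, with the robot touching nothing.
It also fails if it takes over 40 s, if anything falls off the work surface, if the arm or the gripper's body presses on something with over 40 N, if the wrist force passes 120 N, or if a joint passes its speed limit or range.

ROBOT

A 6-joint arm with a two-finger parallel gripper is mounted at the origin on the work surface. World frame = base frame: x ahead of the robot, y to its left, z up, the work surface at z = 0. Lengths are in m, angles in degrees, forces in N, time in s.
With the tool pointing down it reaches from about 0.375 to 0.9 m from the base axis. Payload 3.1 kg.
Tool frame: the origin (TCP) lies on the centre line of the jaws, within the pads' length; the fingertips stand finger_overhang ahead of it and the grasp point (between the pads) lies 5 mm behind it (finger_overhang is the distance from the TCP to the fingertips, in m); z points along the fingers, y is the line along which they close (so a half turn about z gives the same grasp; the last joint's range is limited). The gripper opens to 87 mm and grips with 3 to 60 N. Pads are 19 mm wide; open, the fingers measure 117 mm over their backs; the gripper's body (75 mm by 190 mm) begins 51 mm behind the grasp point.
Start: joints at [-81.904, 30.224, 82.088, -0, 67.689, -10.227], TCP at [0.197, -0.593, 0.207] pointing down, gripper open.
Joint ranges: [-176.69, 176.69], [-43.24, 126.21], [12.49, 139.97], [-82, 262], [0, 151.66], [-163.58, 163.58]. Speed limits (degrees/s): [159.86, 159.86, 180, 180, 180, 180].

INTERFACE

Orientations are given as a 3x3 rotation matrix whose columns are the frame's x, y, z axes.
In Python, from rig import read_state, capture, calibration, hand_in, finger_overhang gives the robot as it stands.
- The arm moves only by the tool send_rows, never from a script. Its argument "plan" is a list of rows, each a list of 5 numbers: the closure in counts, from 0 (fully open) to 255 (shut), then the shift along the tool's x, y, z in m, then the turn about the tool's z in rad. A call has 1 to 20 rows; each row shifts and turns the commanded pose from where the row before left it, along the tool's axes as they then stand; what a row does not reach is not made up. A row lasts 1/12 s, in which the tool goes at most 41.7 mm and 7.16 degrees, less where a joint would pass 70% of its speed; a pose out of reach is approached as far as the arm can. A call is refused whole if a number of a shift passes 0.0417 or a number of a turn 0.125, either way. A call with a gripper value outside its range is refused whole. The fingers move at their own pace and stop on an object; the grip force is fixed at half the most. Time passes only in rows, so rows that do not move let the fingers close. It gives the time, the measured TCP pose, the force, the opening and the grip force at its end, in the units of the state.
- read_state(): the state, without advancing time (a new reading comes with each control period).
- capture(name): name is "scene" or "top" or "wrist"; returns (picture, depth): 480x640x3 uint8, blue, green, red; 480x640 float32, m along the optical axis (not along the pixel's ray), 0 where there is no reading.
- calibration(name): a dict with "fx", "fy", "cx", "cy" (pixels), "xyz" and "rotation" of the camera in the world. Camera axes: x right, y down, z forward; pixel columns grow to the right and rows downward; lengths in m; the calibration is good to about 2 mm. A picture is of the moment at which its call begins: read the wrist's pose just before it. calibration takes no time and is no camera call; for the wrist camera it gives the pose at the moment of the call.
- hand_in(): hands the job in; it is judged then, once.
The state is a dict: "time_s": time; "joint_positions": joint angles; "qvel": joint speeds; "tau": joint torques, N m; "position": TCP position; "tcp_rot": TCP orientation; "force": force on the tool from outside, world axes, zero at the start; "moment": the same for the moment, N m; "opening": opening from 0.0 (shut) to 1.0 (fully open); "grasp_force": force on a finger pad.
Only numpy, scipy, OpenCV 4.12 (cv2) and the standard library are available. Lean on these libraries where they do the work, as an engineer would, in place of code of your own. Each camera call takes 0.05 s, during which the arm holds its last target. There are 200 camera calls.

## Working session

There is one attempt and no reset: what is moved stays moved. The work goes in short steps, Python scripts to look and compute and a tool call to move; the robot and the scene stay as the last step left them, time stands still between calls to the robot, and variables do not carry over. Pictures are saved under pics/ and viewed, at most 10 in all, crops included, and the job is handed in when it is done.

Besides the shell and the picture viewer there is one more tool, called after "Request:" as name(argument=value, ...) on one line, values as JSON. send_rows: Moves the arm, as the interface text tells. Its arguments: {"type":"object","properties":{"plan":{"type":"array","items":{"type":"array","items":{"type":"number"}}}},"required":["plan"]}

```bash
mkdir -p pics
python3 - <<'E'
from rig import *
import cv2,numpy as np
s=read_state();print(s['position'],s['tcp_rot'],finger_overhang,s['force'],s['opening'])
for n in('top','scene'):
    p,d=capture(n);cv2.imwrite(f'pics/{n}0.png',p);np.save(f'pics/{n}0.npy',d);c=calibration(n);print(n,c)
E
```

```text
[ 0.19640327 -0.59253759  0.20596086] [[ 9.49295888e-01  3.14383870e-01 -3.15673687e-04]
 [ 3.14383803e-01 -9.49293525e-01  2.15112413e-03]
 [ 3.76611741e-04 -2.14129598e-03 -9.99997637e-01]] 0.014 [-0.24129914  0.26641065 -0.74058498] 0.9989922190698521
top {'fx': 508.53760658259216, 'fy': 508.53760658259216, 'cx': 321.318021145297, 'cy': 234.68674886302531, 'xyz': array([0.2587548 , 0.01952182, 1.52330954]), 'rotation': array([[-1.69523542e-02, -9.78407074e-01,  2.05990814e-01],
       [-9.99855853e-01,  1.63942563e-02, -4.41599421e-03],
       [ 9.43573763e-04, -2.06035983e-01, -9.78543961e-01]])}
scene {'fx': 577.1055214948673, 'fy': 577.1055214948673, 'cx': 325.40268743625944, 'cy': 238.5301637440497, 'xyz': array([ 1.18842994, -0.70510197,  1.18318863]), 'rotation': array([[ 0.73431789,  0.50489636, -0.45371455],
       [ 0.67876126, -0.53849888,  0.49930162],
       [ 0.00777079, -0.67460997, -0.73813346]])}
```

View pics/top0.png

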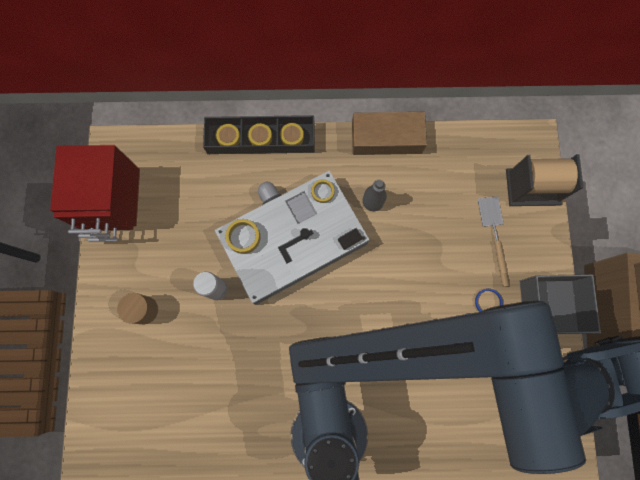

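View pics/scene0.png

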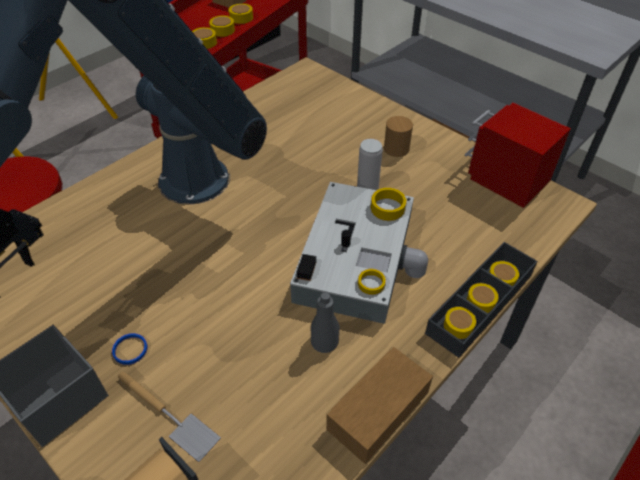

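The top view shows the box with corners at about (220,230), (331,173), (368,240) and (254,301). The knob is near (305,234), the slot corner near (281,246) and the short-leg end near (288,260). The wide tape lies by the +y end, and the spray can at (208,285) is beside the -x/+y side. The scene view agrees.

```bash
cat > h.py <<'E'
import numpy as np,cv2
from rig import *
def world(d,c):
    v,u=np.mgrid[:480,:640];r=np.dstack([(u-c['cx'])/c['fx'],(v-c['cy'])/c['fy'],np.ones(d.shape)])
    return (r*d[...,None])@c['rotation'].T+c['xyz']
def ray(u,v,z,c):
    r=c['rotation']@np.array([(u-c['cx'])/c['fx'],(v-c['cy'])/c['fy'],1]);return (c['xyz']+r*(z-c['xyz'][2])/r[2])[:2]
E
python3 - <<'E'
from h import *
for n,roi in(('top',(195,390,165,310)),('scene',(280,430,170,325))):
    c=calibration(n);d=np.load(f'pics/{n}0.npy');W=world(d,c);p=cv2.imread(f'pics/{n}0.png')
    m=np.zeros(d.shape,bool);m[roi[2]:roi[3],roi[0]:roi[1]]=1
    m&=d>0
    zz=W[...,2][m];print(n,'plate z',np.median(zz[(zz>.07)&(zz<.09)]))
    k=(m&(abs(W[...,2]-.08)<.005)).astype(np.uint8)
    k=cv2.morphologyEx(k,cv2.MORPH_OPEN,np.ones((3,3)))
    nl,lab,st,_=cv2.connectedComponentsWithStats(k);i=1+st[1:,4].argmax();k=lab==i
    r=cv2.minAreaRect(W[k][:,:2].astype(np.float32));print(r,cv2.boxPoints(r))
    kn=m&(W[...,2]>.12)&(W[...,2]<.13)
    hi=m&(W[...,2]>.09)
    nl,lab,st,_=cv2.connectedComponentsWithStats(hi.astype(np.uint8))
    for j in range(1,nl):
        q=W[lab==j]
        if len(q)>15: print(len(q),q.min(0).round(3),q.max(0).round(3),p[lab==j].mean(0).round())
p=cv2.imread('pics/top0.png');cv2.imwrite('pics/crop.png',cv2.resize(p[165:310,195:390],None,fx=4,fy=4,interpolation=cv2.INTER_CUBIC))
E
```

```text
top plate z 0.08097327911967167
((0.5356627106666565, 0.15288658440113068), (0.2438153177499771, 0.26037028431892395), 30.435380935668945) [[ 0.36460638  0.20337802]
 [ 0.4965012  -0.02111349]
 [ 0.70671904  0.10239515]
 [ 0.5748242   0.32688665]]
199 [ 0.657 -0.026  0.09 ] [0.726 0.041 0.109] [ 74. 135. 155.]
282 [ 0.657 -0.173  0.09 ] [ 0.702 -0.123  0.187] [76. 77. 80.]
452 [0.51 0.19 0.09] [0.605 0.285 0.125] [ 70. 128. 147.]
85 [0.549 0.048 0.091] [0.574 0.073 0.132] [54. 55. 56.]
289 [ 0.517 -0.103  0.091] [ 0.575 -0.034  0.113] [48. 51. 54.]
580 [0.386 0.293 0.091] [0.448 0.353 0.179] [153. 153. 153.]
scene plate z 0.08038513992108265
((0.5644352436065674, 0.0986601859331131), (0.24134650826454163, 0.38613125681877136), 27.881881713867188) [[ 0.36748332  0.21288063]
 [ 0.54805773 -0.12842603]
 [ 0.76138717 -0.01556025]
 [ 0.58081275  0.32574642]]
76 [0.407 0.291 0.09 ] [0.453 0.332 0.109] [84. 83. 83.]
686 [0.51  0.185 0.09 ] [0.608 0.284 0.123] [  8.  95. 113.]
153 [0.551 0.045 0.09 ] [0.578 0.073 0.131] [28. 27. 26.]
359 [ 0.519 -0.105  0.09 ] [ 0.581 -0.035  0.111] [30. 29. 29.]
313 [ 0.658 -0.028  0.09 ] [0.726 0.042 0.106] [ 19. 113. 133.]
539 [ 0.661 -0.175  0.09 ] [ 0.709 -0.129  0.185] [59. 57. 55.]
```

View pics/crop.png

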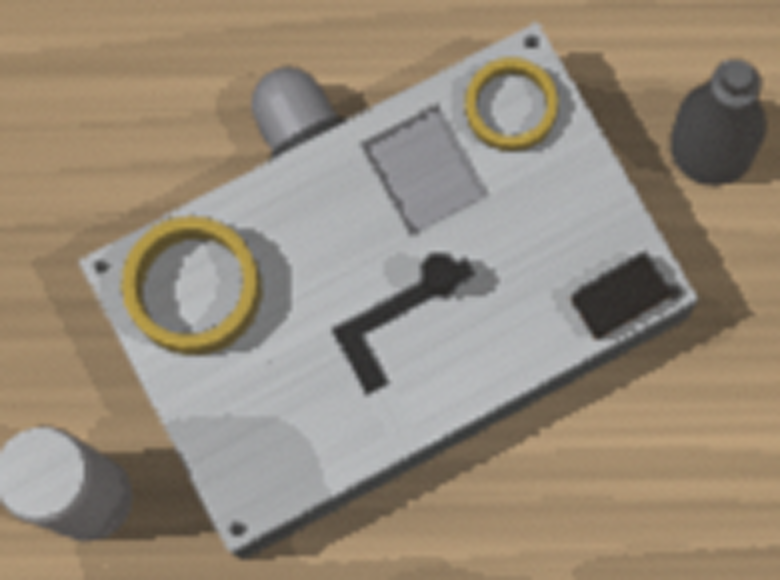

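The crop shows the knob at crop (440,272), the slot corner at (353,336), the short leg's end at (376,385) and the intake still covered by the blade. I'll check the slot against the rectangle fit.

Run:
```python
from h import *
a=np.radians(27.88);R=np.array([[np.cos(a),-np.sin(a)],[np.sin(a),np.cos(a)]]);O=np.array([.5644,.0987])
for n in('top','scene'):
    c=calibration(n);p=cv2.imread(f'pics/{n}0.png').max(2)
    v,u=np.mgrid[:480,:640]
    P=np.array([ray(x,y,.08,c) for x,y in zip(u.ravel(),v.ravel())]);B=((P-O)@R).reshape(480,640,2)*1000
    dk=p<75
    s=dk&(abs(B[...,0]+40)<45)&(B[...,1]>5)&(B[...,1]<70)
    q=B[s];L=q[q[:,1]<30];S=q[q[:,0]<-35]
    print(n,'long x',L[:,0].min(),L[:,0].max(),L[:,0].mean(),'slot ymax',np.percentile(q[:,1],98),'short y',S[:,1].mean(),S[:,1].min(),S[:,1].max(),'xmin',q[:,0].min(), 'slope',np.polyfit(L[:,1],L[:,0],1)[0],np.polyfit(S[:,0],S[:,1],1)[0])
    for nm,lo,hi in(('tape',.112,.12),('knob',.12,.128)):
        W=world(np.load(f'pics/{n}0.npy'),c);b=(W[...,:2]-O)@R*1000
        k=(W[...,2]>lo)&(W[...,2]<hi)&(abs(b[...,0]-20)<100)&(abs(b[...,1])<190);print(nm,b[k].min(0),b[k].max(0))
```

```text
top long x -25.098576940631204 -14.13544027489584 -19.69698710864913 slot ymax 52.09015484877635 short y 45.06864865697967 37.62678779130475 52.45141973269257 xmin -64.52449404743226 slope -0.0001294713161695017 -0.029628006087402427
tape [-32.5535316  -44.23907984] [105.7123486  172.02060869]
knob [-32.28480981 -42.88278939] [104.99558693 172.85806029]
scene long x -38.74634770930576 -14.208333032855723 -24.222699722379996 slot ymax 48.493300628869235 short y 39.13182468923273 5.447002600520838 48.71733095274189 xmin -64.62474453196121 slope 0.38046881084155476 -0.6082838848473863
tape [-30.93151948 -47.82608621] [106.66602274 171.9393464 ]
knob [-31.90279132 -47.25193706] [100.73732712 165.09561654]
```

Request:
send_rows(plan=[[255, 0, 0, -0.015, -0.0835], [255, 0, 0, -0.015, -0.0835], [255, 0.0349, -0.0197, 0, 0], [255, 0.0349, -0.0197, 0, 0], [255, 0.0349, -0.0197, 0, 0], [255, 0.0349, -0.0197, 0, 0], [255, 0.0349, -0.0197, 0, 0], [255, 0.0349, -0.0197, 0, 0], [255, 0.0349, -0.0197, 0, 0], [255, 0.0349, -0.0197, 0, 0], [255, 0.0349, -0.0197, 0, 0], [255, 0.0349, -0.0197, 0, 0], [255, 0.0349, -0.0197, 0, 0], [255, 0.0349, -0.0197, 0, 0], [255, 0.0349, -0.0197, 0, 0], [255, 0.0349, -0.0197, 0, 0], [255, 0.0349, -0.0197, 0, 0], [255, 0.0349, -0.0197, 0, 0], [255, 0, 0, 0, 0], [255, 0, 0, 0, 0]])

```text
time_s: 1.77
position: [0.5429, -0.0514, 0.2364]
tcp_rot: [[0.882, 0.472, -0.001], [0.472, -0.882, 0.0], [-0.001, -0.0, -1.0]]
force: [0.0, -0.1, 0.4]
opening: 0.0
grasp_force: 0.0
```

```bash
cat >> h.py <<'E'
a=np.radians(27.88);R=np.array([[np.cos(a),-np.sin(a)],[np.sin(a),np.cos(a)]]);O=np.array([.5644,.0987])
def st():
    s=read_state();print('t',s['time_s'],'box mm',((s['position'][:2]-O)@R*1000).round(1),'z',s['position'][2].round(4),'yaw',np.degrees(np.arctan2(s['tcp_rot'][1,0],s['tcp_rot'][0,0])).round(2),'F',(s['force'][:2]@R).round(1),s['force'][2].round(1),'open',s['opening'])
E
python3 - <<'E'
from h import *
st()
p,d=capture('wrist');cv2.imwrite('pics/w1.png',p)
E
```

```text
t 1.7667 box mm [ -89.2 -122.7] z 0.2364 yaw 28.15 F [-0.  -0.1] 0.4 open 0.0002379202848928657
```

View pics/w1.png

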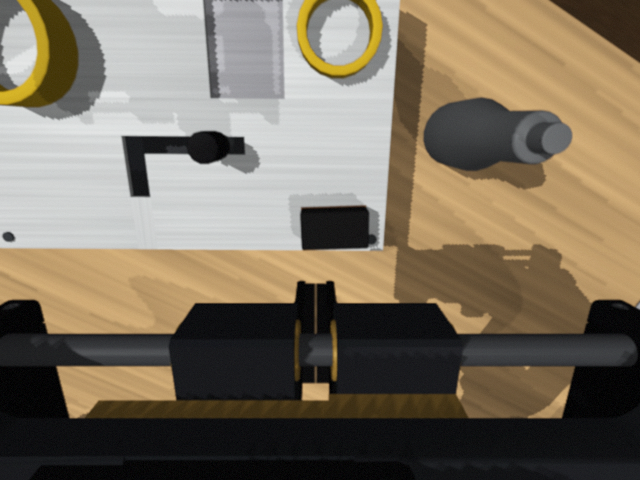

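The wrist view shows the closed fingers at (316,330), square to the box (plate edge level at row 248), with the knob at (208,146) ahead and to the left. The rows were speed-limited, so I'm short of the target and will correct from the measured pose.

Request:
send_rows(plan=[[255, 0.023, -0.0126, 0, 0.0], [255, 0.023, -0.0126, 0, 0], [255, 0.023, -0.0126, 0, 0], [255, 0, 0, 0, 0], [255, 0, 0, 0, 0]])

```text
time_s: 2.23
position: [0.5855, 0.0113, 0.2365]
tcp_rot: [[0.884, 0.468, -0.001], [0.468, -0.884, -0.001], [-0.001, -0.0, -1.0]]
force: [-0.3, -0.6, -0.5]
opening: 0.01
grasp_force: 0.0
```

```bash
python3 -c "
from h import *
st()"
```

```text
t 2.2333 box mm [-22.3 -87.1] z 0.2365 yaw 27.88 F [-0.5 -0.4] -0.5 open 0.010013898322447583
```

Request:
send_rows(plan=[[255, 0.002, 0, 0.022, 0], [255, 0, 0, 0.022, 0], [255, 0, 0, 0.022, 0], [255, 0, 0, 0.022, 0], [255, 0, 0, 0.02, 0], [255, 0, 0, 0.02, 0], [255, 0, 0, 0, 0], [255, 0, 0, 0, 0]])

```text
time_s: 2.9
position: [0.586, 0.0115, 0.1082]
tcp_rot: [[0.885, 0.466, -0.004], [0.466, -0.885, 0.0], [-0.003, -0.002, -1.0]]
force: [-0.1, -0.1, 0.1]
opening: 0.009
grasp_force: 0.0
```

```bash
python3 -c "
from h import *
st()"
```

```text
t 2.9 box mm [-21.7 -87.2] z 0.1082 yaw 27.76 F [-0.1 -0.1] 0.1 open 0.008906600263958956
```

Request:
send_rows(plan=[[255, 0.0015, -0.005, 0, 0], [255, 0, -0.005, 0, 0], [255, 0, -0.005, 0, 0], [255, 0, -0.005, 0, 0], [255, 0, -0.005, 0, 0], [255, 0, -0.005, 0, 0], [255, 0, -0.005, 0, 0], [255, 0, -0.005, 0, 0], [255, 0, -0.005, 0, 0], [255, 0, -0.005, 0, 0], [255, 0, -0.005, 0, 0], [255, 0, -0.005, 0, 0], [255, 0, -0.005, 0, 0], [255, 0, -0.005, 0, 0], [255, 0, -0.005, 0, 0], [255, 0, -0.005, 0, 0], [255, 0, -0.005, 0, 0], [255, 0, 0, 0, 0], [255, 0, 0, 0, 0]])

```text
time_s: 4.48
position: [0.5499, 0.0899, 0.1097]
tcp_rot: [[0.884, 0.468, 0.002], [0.468, -0.884, 0.001], [0.002, 0.0, -1.0]]
force: [1.0, 0.1, 6.4]
opening: 0.001
grasp_force: 3.2
```

```bash
cat > look.py <<'E'
from h import *
import sys
st()
for n in('top','scene'):
    c=calibration(n);p,d=capture(n);W=world(d,c);b=(W[...,:2]-O)@R*1000
    k=(W[...,2]>.118)&(W[...,2]<.13)&(b[...,0]>-90)&(b[...,0]<8)&(abs(b[...,1])<72)&(p.max(2)<80)&(d>0)
    if k.any():print(n,k.sum(),b[k].min(0),b[k].max(0))
p,d=capture('wrist');cv2.imwrite(f'pics/{sys.argv[1]}.png',p)
c=calibration('wrist');W=world(d,c);b=(W[...,:2]-O)@R*1000
k=(W[...,2]>.119)&(W[...,2]<.130)&(b[...,0]>-95)&(b[...,0]<10)&(abs(b[...,1])<72)&(d>0)
if k.any():print('w',k.sum(),np.percentile(b[k],[1,99],axis=0))
E
python3 look.py w2
```

```text
t 4.4833 box mm [-17.  -1.] z 0.1097 yaw 27.88 F [ 0.9 -0.3] 6.4 open 0.0010782456668753505
w 568 [[-18.42628527  -8.82613789]
 [ -5.8304094   20.9102035 ]]
```

View pics/w2.png

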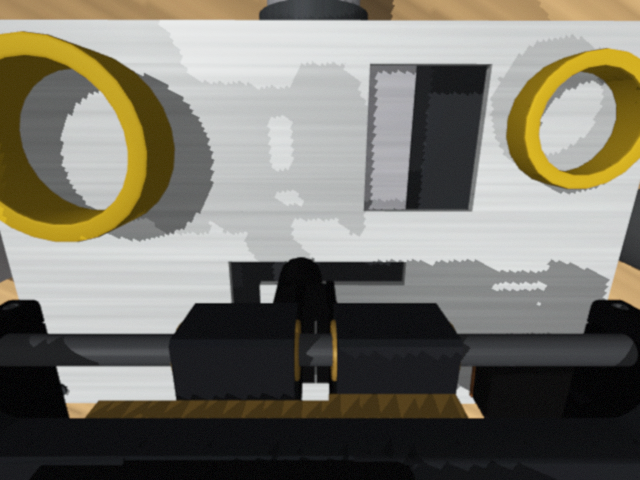

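The wrist view shows the intake (370–490, 65–210) about 60% uncovered, with the knob at about (300,270) just ahead of the fingers. I need to know the upward force and the finger-to-knob gap before pushing on.

Run:
```python
from h import *
st()
c=calibration('wrist');p,d=capture('wrist');W=world(d,c);b=(W[...,:2]-O)@R*1000
print('cam box',(c['xyz'][:2]-O)@R*1000,c['xyz'][2])
for v in range(256,306,6):
    print(v,[(u,*b[v,u].round().astype(int),int(W[v,u,2]*1000)) for u in range(276,344,6)])
s=cv2.resize(cv2.convertScaleAbs(p[235:335,240:400],alpha=2.5,beta=20),None,fx=5,fy=5,interpolation=cv2.INTER_CUBIC);cv2.imwrite('pics/c2.png',s)
p,d=capture('scene');cv2.imwrite('pics/s2.png',cv2.resize(p[150:320,250:450],None,fx=3.5,fy=3.5))
```

```text
t 4.6333 box mm [-16.9  -1. ] z 0.1097 yaw 27.86 F [0.9 0. ] 6.7 open 0.005723245151516974
cam box [65.42766992 -0.14975756] 0.28770882388075514
256 [(276, np.int64(-10), np.int64(24), 79), (282, np.int64(-9), np.int64(20), 80), (288, np.int64(-9), np.int64(17), 80), (294, np.int64(-10), np.int64(13), 80), (300, np.int64(-10), np.int64(9), 79), (306, np.int64(-10), np.int64(6), 79), (312, np.int64(-10), np.int64(2), 80), (318, np.int64(-10), np.int64(-2), 78), (324, np.int64(-9), np.int64(-6), 80), (330, np.int64(-9), np.int64(-9), 81), (336, np.int64(-9), np.int64(-13), 80), (342, np.int64(-10), np.int64(-17), 80)]
262 [(276, np.int64(-29), np.int64(29), 40), (282, np.int64(-29), np.int64(25), 40), (288, np.int64(-11), np.int64(16), 86), (294, np.int64(-9), np.int64(12), 92), (300, np.int64(-8), np.int64(9), 94), (306, np.int64(-9), np.int64(5), 92), (312, np.int64(-10), np.int64(2), 88), (318, np.int64(-19), np.int64(-2), 64), (324, np.int64(-28), np.int64(-7), 41), (330, np.int64(-29), np.int64(-11), 40), (336, np.int64(-29), np.int64(-16), 39), (342, np.int64(-29), np.int64(-20),
[... 2707 characters left out ...]
, np.int64(1), 141), (318, np.int64(-7), np.int64(-1), 142), (324, np.int64(-8), np.int64(-4), 141), (330, np.int64(-6), np.int64(-7), 144), (336, np.int64(-7), np.int64(-9), 143), (342, np.int64(-38), np.int64(-17), 80)]
304 [(276, np.int64(20), np.int64(11), 200), (282, np.int64(19), np.int64(9), 199), (288, np.int64(21), np.int64(7), 202), (294, np.int64(20), np.int64(6), 200), (300, np.int64(-6), np.int64(6), 149), (306, np.int64(-8), np.int64(4), 146), (312, np.int64(-8), np.int64(1), 147), (318, np.int64(-8), np.int64(-1), 147), (324, np.int64(-7), np.int64(-4), 147), (330, np.int64(-6), np.int64(-6), 150), (336, np.int64(20), np.int64(-6), 201), (342, np.int64(21), np.int64(-7), 202)]
```

View pics/c2.png

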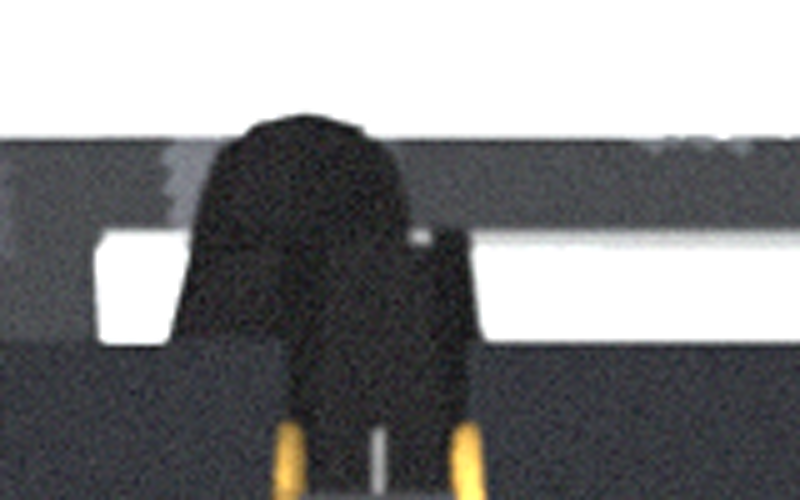

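View pics/s2.png

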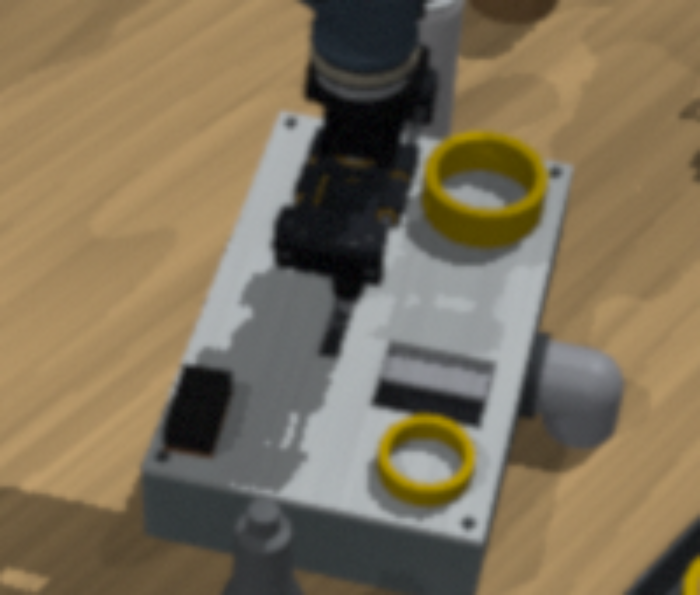

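The depth data explains it. The closed fingertips end at z≈0.127, about 16 mm behind the reported TCP along the fingers rather than 14 mm ahead of it. They climbed onto the knob's top and dragged it by friction. The knob is now at about box (-21, 8). I'll lift, back off to its -y side and come down lower, checking the real tip height by depth.

Request:
send_rows(plan=[[255, 0, 0, -0.01, 0], [255, 0, 0, -0.01, 0], [255, -0.0015, 0.011, 0, 0], [255, -0.0015, 0.011, 0, 0], [255, 0, 0.012, 0, 0], [255, 0, 0, 0, 0], [255, 0, 0, 0.01, 0], [255, 0, 0, 0.01, 0], [255, 0, 0, 0.008, 0], [255, 0, 0, 0, 0], [255, 0, 0, 0, 0]])

```text
time_s: 5.65
position: [0.5613, 0.0579, 0.0996]
tcp_rot: [[0.884, 0.468, -0.003], [0.468, -0.884, 0.0], [-0.003, -0.002, -1.0]]
force: [0.0, 0.7, -0.0]
opening: 0.006
grasp_force: 0.0
```

```bash
cat > tip.py <<'E'
from h import *
st()
s=read_state();c=calibration('wrist');p,d=capture('wrist');W=world(d,c);b=(W[...,:2]-O)@R*1000;z=W[...,2]*1000
t=(s['position'][:2]-O)@R*1000
# finger front face: y within 5mm of TCP, x ~ TCP+9.5, dark
f=(abs(b[...,1]-t[1])<6)&(abs(b[...,0]-t[0]-9.5)<4)&(d>0)&(p.max(2)<70)&(z>84)
print('finger z min',np.percentile(z[f],[0,2,10]),f.sum(),'y',)
g=(abs(b[...,0]-t[0]-9.5)<4)&(z>128)&(z<150)&(d>0);print('finger y',np.percentile(b[g][:,1],[1,99]))
k=(z>90)&(z<128)&(d>0)&(b[...,0]>-85)&(b[...,0]<0)&(b[...,1]>t[1]-60)&(b[...,1]<70)&(abs(b[...,1]-t[1])>0)
q=b[k];
for lo in range(-60,70,4):
    m=(q[:,1]>=lo)&(q[:,1]<lo+4)
    if m.sum()>5:print(lo,m.sum(),q[m][:,0].max().round(1),z[k][m].min().round(),z[k][m].max().round())
E
python3 tip.py
```

```text
t 5.65 box mm [-21.8 -34.6] z 0.0996 yaw 27.92 F [0.3 0.6] -0.0 open 0.006226774420311432
finger z min [113.9262422  116.21109443 121.3443229 ] 1439 y
finger y [-42.68228597 -25.04521551]
-44 72 -10.1 115.0 128.0
-40 104 -10.3 114.0 128.0
-36 94 -11.7 115.0 128.0
-32 103 -10.5 114.0 128.0
-28 75 -10.2 115.0 128.0
-8 14 -18.4 91.0 119.0
-4 476 -11.8 90.0 126.0
0 405 -8.5 90.0 126.0
4 382 -7.8 90.0 127.0
8 341 -7.5 90.0 127.0
12 279 -8.6 90.0 126.0
16 163 -10.5 91.0 126.0
20 6 -16.3 123.0 125.0
```

Tips confirmed at TCP height + 15 mm. The knob axis is at about box (-20.5, 7.5) and the closed fingers are 17 mm thick. Lowering 19 mm and pushing.

Request:
send_rows(plan=[[255, 0.0015, 0, 0.01, 0], [255, 0, 0, 0.009, 0], [255, 0, 0, 0, 0], [255, 0, -0.005, 0, 0], [255, 0, -0.005, 0, 0], [255, 0, -0.005, 0, 0], [255, 0, -0.005, 0, 0], [255, 0, -0.005, 0, 0], [255, 0, -0.005, 0, 0], [255, 0, -0.005, 0, 0], [255, 0, -0.005, 0, 0], [255, 0, -0.005, 0, 0], [255, 0, -0.005, 0, 0], [255, 0, 0, 0, 0], [255, 0, 0, 0, 0]])

```text
time_s: 6.95
position: [0.5399, 0.1033, 0.082]
tcp_rot: [[0.884, 0.468, -0.001], [0.468, -0.884, 0.001], [-0.0, -0.001, -1.0]]
force: [0.2, 0.4, -0.5]
opening: 0.0
grasp_force: 0.1
```

```bash
python3 tip.py
```

```text
t 6.95 box mm [-19.5  15.5] z 0.082 yaw 27.89 F [0.3 0.2] -0.5 open 0.0003367371086909021
finger z min [ 96.63599151  98.34583972 103.8583173 ] 1439 y
finger y [ 9.26005823 23.18540433]
4 44 -8.1 98.0 121.0
8 264 -7.9 97.0 128.0
12 313 -9.3 97.0 128.0
16 284 -9.4 97.0 128.0
20 275 -7.9 97.0 128.0
24 100 -8.1 90.0 122.0
28 201 -10.4 90.0 115.0
32 242 -8.1 90.0 122.0
36 263 -7.4 90.0 122.0
40 215 -7.6 90.0 121.0
44 163 -8.5 90.0 120.0
48 65 -11.3 90.0 115.0
```

Request:
send_rows(plan=[[255, 0, -0.002, 0, 0], [255, 0, -0.002, 0, 0], [255, 0, -0.002, 0, 0], [255, 0, -0.001, 0, 0], [255, 0, 0, 0, 0], [255, 0, 0, 0, 0]])

```text
time_s: 7.5
position: [0.537, 0.1087, 0.0819]
tcp_rot: [[0.884, 0.468, -0.0], [0.468, -0.884, 0.0], [-0.0, -0.0, -1.0]]
force: [0.4, -2.5, 0.5]
opening: 0.005
grasp_force: 0.9
```

```bash
python3 tip.py
```

```text
t 7.5 box mm [-19.6  21.7] z 0.0819 yaw 27.89 F [-0.8 -2.4] 0.5 open 0.005320878720787843
finger z min [ 95.94797876  98.27511856 103.69726432] 1444 y
finger y [15.39362345 29.39778788]
12 156 -7.8 97.0 128.0
16 288 -8.1 96.0 128.0
20 322 -9.5 97.0 128.0
24 278 -8.0 96.0 128.0
28 207 -7.5 98.0 128.0
32 129 -12.6 90.0 112.0
36 233 -8.8 90.0 120.0
40 251 -7.9 90.0 121.0
44 239 -7.1 90.0 122.0
48 205 -8.1 90.0 121.0
52 119 -9.7 90.0 118.0
56 10 -13.2 91.0 111.0
```

Request:
send_rows(plan=[[255, 0, -0.001, 0, 0], [255, 0, -0.001, 0, 0], [255, 0, -0.001, 0, 0], [255, 0, 0, 0, 0], [255, 0, 0, 0, 0]])

```text
time_s: 7.97
position: [0.5367, 0.1097, 0.082]
tcp_rot: [[0.883, 0.469, 0.002], [0.469, -0.883, -0.003], [0.0, 0.003, -1.0]]
force: [1.8, -7.1, -2.1]
opening: 0.005
grasp_force: 3.5
```

```bash
python3 -c "
from h import *
st()"
```

```text
t 7.9667 box mm [-19.3  22.7] z 0.082 yaw 27.95 F [-1.7 -7.2] -2.1 open 0.005167782734770318
```

The stop is reached: force rose to 7 N. Now back off, lift over, and come to the knob's +x side.

Request:
send_rows(plan=[[255, 0, 0.006, 0, 0], [255, 0, 0.006, 0, 0], [255, 0, 0, -0.017, 0], [255, 0, 0, -0.017, 0], [255, 0, 0, -0.017, 0], [255, 0, 0, 0, 0], [255, 0.012, -0.01, 0, 0], [255, 0.012, -0.01, 0, 0], [255, 0.013, -0.01, 0, 0], [255, 0, 0, 0, 0], [255, 0, 0, 0, 0]])

```text
time_s: 8.88
position: [0.5595, 0.145, 0.1321]
tcp_rot: [[0.883, 0.469, -0.002], [0.469, -0.883, 0.0], [-0.001, -0.001, -1.0]]
force: [-0.9, 0.4, -0.4]
opening: 0.009
grasp_force: 0.0
```

```bash
python3 tip.py
python3 - <<'E'
from h import *
p,d=capture('wrist');cv2.imwrite('pics/w4.png',p)
E
```

```text
t 8.8833 box mm [17.3 43.2] z 0.1321 yaw 27.97 F [-0.6  0.8] -0.4 open 0.009364940220676186
finger z min [146.4022754  148.94378324 154.4096224 ] 1434 y
finger y [35.21331516 52.67937725]
```

View pics/w4.png

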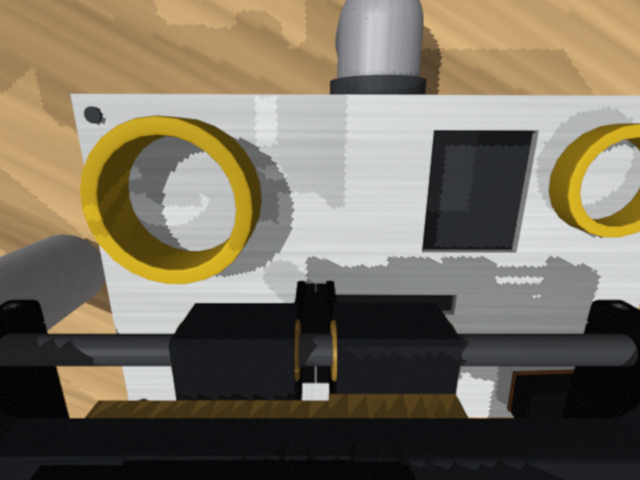

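The intake (425–535, 130–250) is fully uncovered, and the fingers stand above the +x side of the knob. Lowering and pushing along -x.

Request:
send_rows(plan=[[255, 0, 0, 0.017, 0], [255, 0, 0, 0.017, 0], [255, 0, 0, 0.016, 0], [255, 0, 0, 0, 0], [255, 0, 0, 0, 0], [255, -0.005, 0, 0, 0], [255, -0.005, 0, 0, 0], [255, -0.005, 0, 0, 0], [255, -0.004, 0, 0, 0], [255, -0.004, 0, 0, 0], [255, -0.004, 0, 0, 0], [255, 0, 0, 0, 0]])

```text
time_s: 9.98
position: [0.5359, 0.1315, 0.0835]
tcp_rot: [[0.884, 0.468, 0.001], [0.468, -0.884, -0.0], [0.001, 0.0, -1.0]]
force: [0.7, 0.1, 1.1]
opening: 0.006
grasp_force: 0.6
```

```bash
python3 -c "
from h import *
st()"
```

```text
t 9.9833 box mm [-9.8 42.3] z 0.0835 yaw 27.89 F [ 0.7 -0.2] 1.1 open 0.005832786537194823
```

Moving freely and pushing only against sliding friction. Continuing.

Request:
send_rows(plan=[[255, -0.004, 0, 0, 0], [255, -0.004, 0, 0, 0], [255, -0.004, 0, 0, 0], [255, -0.004, 0, 0, 0], [255, -0.004, 0, 0, 0], [255, -0.003, 0, 0, 0], [255, 0, 0, 0, 0], [255, 0, 0, 0, 0]])

```text
time_s: 10.65
position: [0.5145, 0.1207, 0.0826]
tcp_rot: [[0.884, 0.468, -0.003], [0.468, -0.884, -0.0], [-0.003, -0.001, -1.0]]
force: [0.4, 0.1, 0.4]
opening: 0.006
grasp_force: 0.2
```

```bash
python3 -c "
from h import *
st()"
```

```text
t 10.65 box mm [-33.8  42.8] z 0.0826 yaw 27.9 F [ 0.4 -0.1] 0.4 open 0.006125826881668873
```

Request:
send_rows(plan=[[255, -0.002, 0, 0, 0], [255, -0.001, 0, 0, 0], [255, -0.001, 0, 0, 0], [255, -0.001, 0, 0, 0], [255, 0, 0, 0, 0], [255, 0, 0, 0, 0]])

```text
time_s: 11.15
position: [0.5117, 0.119, 0.0828]
tcp_rot: [[0.884, 0.468, 0.0], [0.468, -0.884, 0.001], [0.001, -0.0, -1.0]]
force: [2.3, 3.1, -2.8]
opening: 0.003
grasp_force: 2.0
```

```bash
python3 -c "
from h import *
st()"
```

```text
t 11.15 box mm [-37.1  42.6] z 0.0828 yaw 27.88 F [3.5 1.7] -2.8 open 0.0027417744635431364
```

Request:
send_rows(plan=[[255, -0.001, 0, 0, 0], [255, -0.001, 0, 0, 0], [255, -0.001, 0, 0, 0], [255, 0, 0, 0, 0], [255, 0, 0, 0, 0]])

```text
time_s: 11.57
position: [0.5119, 0.1183, 0.083]
tcp_rot: [[0.884, 0.467, 0.006], [0.467, -0.884, 0.002], [0.007, 0.001, -1.0]]
force: [5.8, 5.8, -5.9]
opening: 0.007
grasp_force: 4.5
```

```bash
python3 -c "
from h import *
st()"
```

```text
t 11.5667 box mm [-37.3  41.9] z 0.083 yaw 27.81 F [7.9 2.4] -5.9 open 0.007092405688025589
```

The rigid stop is reached: no further motion and force up to 8 N. Backing off, lifting and moving clear.

Request:
send_rows(plan=[[255, 0.005, 0, 0, 0], [255, 0.006, 0, 0, 0], [255, 0.006, 0, 0, 0], [255, 0, 0, -0.02, 0], [255, 0, 0, -0.025, 0], [255, 0, 0, -0.025, 0], [255, 0, 0, -0.025, 0], [255, 0, 0, -0.025, 0], [255, 0, 0, -0.025, 0], [255, -0.02, 0.025, 0, 0], [255, -0.02, 0.025, 0, 0], [255, -0.02, 0.025, 0, 0], [255, -0.02, 0.025, 0, 0], [255, -0.02, 0.025, 0, 0], [255, -0.01, 0.025, 0, 0], [255, 0, 0.025, 0, 0], [255, 0, 0.025, 0, 0], [255, 0, 0.02, 0, 0], [255, 0, 0, 0, 0], [255, 0, 0, 0, 0]])

```text
time_s: 13.23
position: [0.529, -0.1212, 0.2276]
tcp_rot: [[0.885, 0.466, -0.002], [0.466, -0.885, 0.001], [-0.001, -0.001, -1.0]]
force: [-0.5, 0.1, 0.3]
opening: 0.007
grasp_force: 0.0
```

```bash
python3 look.py w5
python3 - <<'E'
from h import *
p,d=capture('top');cv2.imwrite('pics/t5.png',p[130:370,150:470].repeat(2,0).repeat(2,1))
E
```

```text
t 13.2333 box mm [-134.1 -177.8] z 0.2276 yaw 27.8 F [-0.4  0.3] 0.3 open 0.00733205215373513
top 54 [-72.15179769  35.60970784] [-45.62980177  56.42777241]
scene 53 [-69.87807752  28.62524481] [-47.2748921   52.06745019]
w 1052 [[-72.96601427  32.69368023]
 [-48.8934771   56.82515387]]
```

View pics/t5.png

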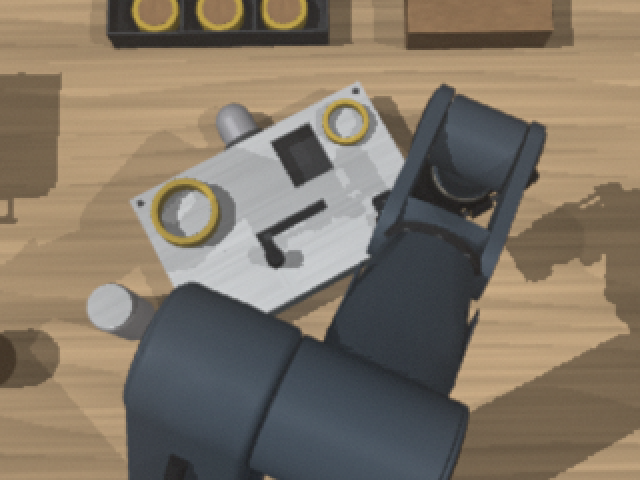

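The knob stands at the end of the short leg (275,255), measured at box (-60, 44), and the intake (302,155) is fully open. The tapes and the can are where they were, and the arm is clear above everything.

```bash
python3 -c "
from rig import hand_in
print(hand_in())"
```

```text
the job is handed in; nothing more can be done
None
```

The gate is locked open, with the knob at the end of the short leg and the intake fully uncovered, and the job is handed in with the arm clear; the first push rode on top of the knob and dragged it about 40 mm by friction (about 6.5 N on it), and I pushed it from the side for the rest.

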